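# Release a spice tin from the feeder and trap it on the landing

## Robot

A 6-joint arm with a two-finger parallel gripper is mounted at the origin on the work surface. World frame = base frame: x ahead of the robot, y to its left, z up, the work surface at z = 0. Lengths are in mm, angles in degrees, forces in N, time in s.
With the tool pointing down it reaches from about 350 to 850 mm from the base axis. Payload 8.1 kg.
Tool frame: the origin (TCP) lies at the very end of the fingers, on their centre line; the grasp point (between the pads) lies 19 mm behind it; z points along the fingers, y is the line along which they close (so a half turn about z gives the same grasp; the last joint's range is limited). The gripper opens to 85 mm and grips with 20 to 120 N. Pads are 22 mm wide; open, the fingers measure 114 mm over their backs; the gripper's body (76 mm by 85 mm) begins 54 mm behind the grasp point. The pads swing forward as they close: fully open they stand 13 mm farther back than shut.
Start: joints at [66.154, 7.471, 85.268, -0, 87.261, -4.893], TCP at [194.858, 567.482, 231.292] pointing down, gripper open.
Joint ranges: [-169.43, 169.43], [-51.17, 129.36], [1.28, 143.12], [-76.62, 256.62], [0, 156.53], [-152.29, 152.29]. Speed limits (degrees/s): [136.94, 136.94, 159.86, 180, 180, 180].

## Interface

Orientations are given as [roll, pitch, yaw] about the fixed x, y, z axes, in that order (R = Rz(yaw) Ry(pitch) Rx(roll)).
In Python, from bench import status, viewer, job gives the robot as it stands.
- The arm moves only by the tool arm_command, never from a script. Its argument "targets" is a list that holds one entry, the list of rows, each a list of 7 numbers: the shift along the world's x, y, z in m, then the turn, a rotation vector about the world's x, y, z in rad, then the opening, from -1 (shut) to 1 (fully open). In form: [[[dx, dy, dz, rx, ry, rz, gripper], ...]]. A call has 1 to 10 rows; each row shifts and turns the commanded pose from where the row before left it; what a row does not reach is not made up. A row lasts 1/8 s, in which the tool goes at most 62.5 mm and 10.7 degrees, less where a joint would pass 70% of its speed; a pose out of reach is approached as far as the arm can. A call with a gripper value outside its range is refused whole. The fingers move at their own pace and stop on an object; "force" is the grip in N (left out, the last holds). Time passes only in rows, so rows that do not move let the fingers close. It gives the time, the measured TCP pose, the force, the opening and the grip force at its end, in the units of the state.
- status.sense(): the state, without advancing time (a new reading comes with each control period).
- viewer.snapshot(name): name is "side" or "top"; returns the picture (420x560x3 uint8, red, green, blue); there is no depth.
- viewer.camera_model(name): a dict with "vertical_fov" (degrees; the focal length in pixels is half the picture's height over the tangent of half this angle, whatever the lens; pixels are square), "cx", "cy" (the principal point, pixels), "k1" (the pictures are not rectified: a ray, as slopes to the right and down, at radius r is drawn at 1 + k1 r^2 times it, then the intrinsics apply), "xyz" and "attitude" of the camera in the world. Camera axes: x right, y down, z forward; pixel columns grow to the right and rows downward; lengths in mm; the calibration is good to about 2 mm. A picture is of the moment at which its call begins. camera_model takes no time and is no camera call.
- job.hand_in(): hands the job in; it is judged then, once.
The state is a dict: "time": time; "joint_pos": joint angles; "qd": joint speeds; "joint_efforts": joint torques, N m; "tool_pos": TCP position; "tcp_rot": TCP orientation; "ft_force": force on the tool from outside, world axes, zero at the start; "wrist_torque": the same for the moment, N m; "finger_gap": finger opening in mm; "grip_force": force on a finger pad.
Only numpy, scipy, OpenCV 4.12 (cv2) and the standard library are available. Lean on these libraries where they do the work, as an engineer would, in place of code of your own. Each camera call takes 0.05 s, during which the arm holds its last target. There are 200 camera calls.

## Task

Press the paddle beside the spice-tin feeder down with one finger so that the gate drops and the tin is pushed out, and trap the tin with the other finger once it is at least half out on the open landing, before its front edge passes the open end. Finish while holding: one finger still keeps the paddle down and the other still stops the tin, which stands upright on the landing, at rest. Do not lift or tip the tin, and leave the other things on the worktop alone.

Things in the scene. Friction and masses are not known exactly. Their poses are not given: they have to be found in the camera images.
- feeder: Fixed grey metal tin feeder, 225 mm long. Origin: under the channel's middle at the gate line, worktop level; z up. Channel along x, floor 30 mm above the worktop, 44 mm wide. x = 0 to +130 mm: magazine, side walls to 75 mm height, outer width 54; a black spring housing fills x = 60 to 130. x = 0 to -95: open landing, outer width 56, with lips 6 mm high. The paddle stands on the landing's +y side.
- gate (a point): Gate line at floor height (feeder x = -4, y = 0, z = 30 mm). A steel bar 30 mm wide and 4 mm thick stands 10 mm above the floor here while the paddle is up and holds the tin back; it sinks with the paddle.
- open_end (a point): Middle of the landing's open end, at floor height (feeder x = -95, y = 0, z = 30 mm). Beyond it is a 30 mm drop to the worktop. Axes as the feeder's.
- landing_mid (a point): Point on the landing's floor, mid-width (feeder x = -50, y = 0, z = 30 mm), straight across from the paddle's centre, 75 mm from it along feeder y. Axes as the feeder's.
- paddle_top (a point): Centre of the paddle's flat steel top (feeder x = -50, y = +75 mm), 40 mm along feeder x by 46 mm along feeder y, 64 mm above the worktop when up; moves straight down with the paddle. Axes as the feeder's.
- paddle (a joint): Downward travel of the paddle in m: 0 up, 0.016 at the hard stop (top then 48 mm above the worktop). Spring 1.5 to 6.3 N, plus up to 4 N of friction until the tin is loose. From 0.010 on it counts as down and the gate is below the floor. Let go, it springs up and the gate rises again, under the tin if that is above it.
- pusher (a joint): Travel in m towards feeder -x of the black plate behind the tin (38 mm wide, 32 to 75 mm above the worktop). 0 at the start, 0.135 at most. A damped spring pushes it with about 4 N all along: with the gate down the tin creeps out at roughly 25 to 45 mm/s and, if not stopped, goes over the open end.
- tin: Closed metal spice tin, 44 mm along the channel, 40 mm wide, 55 mm tall, about 0.13 kg, loose, standing upright in the magazine on the channel floor (top 85 mm above the worktop). Origin: centre of its underside; z up. It starts at feeder x = +20 mm, its front face against the gate.
- spare_tin: Bystander: an identical tin standing on the worktop near the feeder. Origin centre of underside.
- ramekin: Bystander: white bowl, 76 mm across, 45 mm high, near the paddle. Origin centre of underside.
- salt_pot: Bystander: wooden salt pot, 44 mm across, 80 mm high, near the feeder's other side. Origin centre of underside.
- mug: Bystander: white mug, 80 mm across, 90 mm high. Origin centre of underside.
- oil: Bystander: amber oil bottle, 60 mm across, 200 mm high. Origin centre of underside.
- jar: Bystander: glass jar, 70 mm across, 100 mm high. Origin centre of underside.
- spoon: Bystander: spoon lying on the worktop along its own x axis. Origin centre of underside.
Mind the look-alikes: they are no part of the job. What is shaped like the tin but pink or red is not meant.

How it is judged (in metres and radians):
On the way, in this order (a step that is already met when the one before it is completed fails the run):
1. the paddle is pressed down by a finger (value of joint paddle above 0.01 m and contact force between the fingers and paddle above 0.5 N), for 0.1 s.
2. the tin, at least half out, is stopped by a finger on the landing while the paddle is down (x of tin in the frame of feeder between -0.073 and 0.004 m and value of joint paddle above 0.01 m and contact force between the fingers and tin above 0.4 N and linear speed of tin below 0.01 m/s), for 0.3 s.
At the end, for the whole second after the job is handed in: A finger keeps the paddle down (more than 10 mm, at least 0.5 N), and a finger bears on the tin (at least 0.4 N), which is at rest, upright (within 0.15 rad), on the floor of the landing, at least about half out of the magazine and with its front edge not past the open end (all of step 2 and contact force between the fingers and paddle above 0.5 N and angle between tin's own z axis and vertical below 0.15 rad and z of tin in the frame of feeder between 0.025 and 0.036 m and y of tin in the frame of feeder between -0.012 and 0.012 m); the arm keeps its last pose, push and grip.
It fails at once if the tin's front edge passes the open end of the landing, or the tin falls off (x of tin in the frame of feeder below -0.075 m or z of tin in the frame of feeder below 0.02 m).
It fails at once if the tin is lifted or tipped (z of tin in the frame of feeder above 0.04 m or angle between tin's own z axis and vertical above 0.35 rad).
It fails at once if another thing on the worktop is disturbed (moved more than 25 mm) (distance of any of spare_tin, ramekin, salt_pot, mug, oil, jar, spoon from where it was at the start of the episode above 0.025 m).
It also fails if it takes over 32 s, if anything falls off the work surface, if the arm or the gripper's body presses on something with over 40 N, if the wrist force passes 120 N, or if a joint passes its speed limit or range.

## Working session

There is one attempt and no reset: what is moved stays moved. The work goes in short steps, Python scripts to look and compute and a tool call to move; the robot and the scene stay as the last step left them, time stands still between calls to the robot, and variables do not carry over. Pictures are saved under pics/ and viewed, at most 10 in all, crops included, and the job is handed in when it is done.

Besides the shell and the picture viewer there is one more tool, called after "Emit:" as name([rows], argument=value, ...), one row to a line, values as JSON. arm_command: Moves the arm, as the interface text tells. Its arguments: {"type":"object","properties":{"targets":{"type":"array"},"force":{"type":"number"}},"required":["targets"]}

```bash
mkdir -p pics; cat > h.py <<'E'
import numpy as np, cv2
from scipy.spatial.transform import Rotation as R
from bench import status, viewer, job
def cam(n):
    c=viewer.camera_model(n); f=210/np.tan(np.radians(c["vertical_fov"])/2)
    return c,f
def ray(n,u,v):
    c,f=cam(n); d=np.array([(u-c["cx"])/f,(v-c["cy"])/f]); s=d.copy()
    for _ in range(20): s=d/(1+c["k1"]*(s@s))
    return np.array(c["xyz"],float), R.from_euler('xyz',c["attitude"],degrees=True).as_matrix()@np.array([*s,1])
def onz(n,u,v,z):
    o,d=ray(n,u,v); return o+d*(z-o[2])/d[2]
def proj(n,p):
    c,f=cam(n); q=R.from_euler('xyz',c["attitude"],degrees=True).as_matrix().T@(np.array(p,float)-c["xyz"])
    s=q[:2]/q[2]; s=s*(1+c["k1"]*(s@s)); return s*f+[c["cx"],c["cy"]]
E
python3 - <<'E'
from h import *
for n in("side","top"):
    im=viewer.snapshot(n); cv2.imwrite(f"pics/{n}0.png",im[...,::-1]); print(viewer.camera_model(n))
print(status.sense())
E
```

```text
{'vertical_fov': 51.612703484303125, 'cx': 274.6653532256156, 'cy': 212.3283747133404, 'k1': -0.011305276956539417, 'xyz': array([  303.30193732, -1148.83675433,   845.9018878 ]), 'attitude': array([-122.69576012,   -1.2104174 ,  -11.5643463 ])}
{'vertical_fov': 54.89921315714104, 'cx': 276.42261511231953, 'cy': 215.32297835850505, 'k1': -0.0501917437892961, 'xyz': array([ 439.13084546,    3.3463837 , 1141.53419789]), 'attitude': array([-1.73333123e+02, -1.33078430e-01, -9.06057798e+01])}
{'time': 0.1, 'joint_pos': array([ 6.61533599e+01,  7.51281996e+00,  8.53234765e+01, -1.76299783e-03,
        8.72622146e+01, -4.89251106e+00]), 'qd': array([-0.01476541, -0.07512498, -0.19403747,  0.00322706,  0.10735797,
       -0.05746995]), 'joint_efforts': array([ 1.39932970e-03, -5.70962691e+01, -5.01933897e+01, -1.56953975e-04,
        8.43538670e-03, -5.39689961e-05]), 'tool_pos': array([194.66590855, 567.00947136, 230.32389549]), 'tcp_rot': array([-1.79901698e+02, -6.64725778e-03,  1.61045951e+02]), 'ft_force': array([ 0.07679199, -0.74912356,  0.28916823]), 'wrist_torque': array([-0.06606736, -0.02247329,  0.02277503]), 'grip_force': 0.0, 'finger_gap': 85.8766021518215}
```

View pics/top0.png

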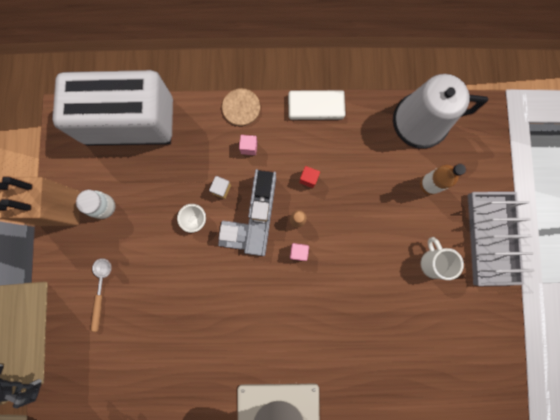

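View pics/side0.png

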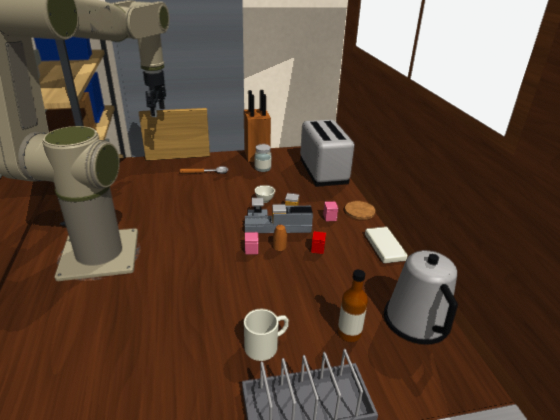

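The top view shows the feeder around (260,213), with its landing end at the bottom near (256,253). The paddle is at (231,234), the ramekin at (191,218), the spare tin at (220,188) and the salt pot at (299,217). I'll enlarge both views to measure.

```bash
python3 - <<'E'
import cv2
a=cv2.imread("pics/top0.png")[160:265,180:320]; cv2.imwrite("pics/topc.png",cv2.resize(a,None,fx=5.7,fy=5.7,interpolation=cv2.INTER_CUBIC))
a=cv2.imread("pics/side0.png")[180:260,230:350]; cv2.imwrite("pics/sidec.png",cv2.resize(a,None,fx=6.5,fy=6.5,interpolation=cv2.INTER_CUBIC))
E
```

```text
(no output)
```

View pics/topc.png

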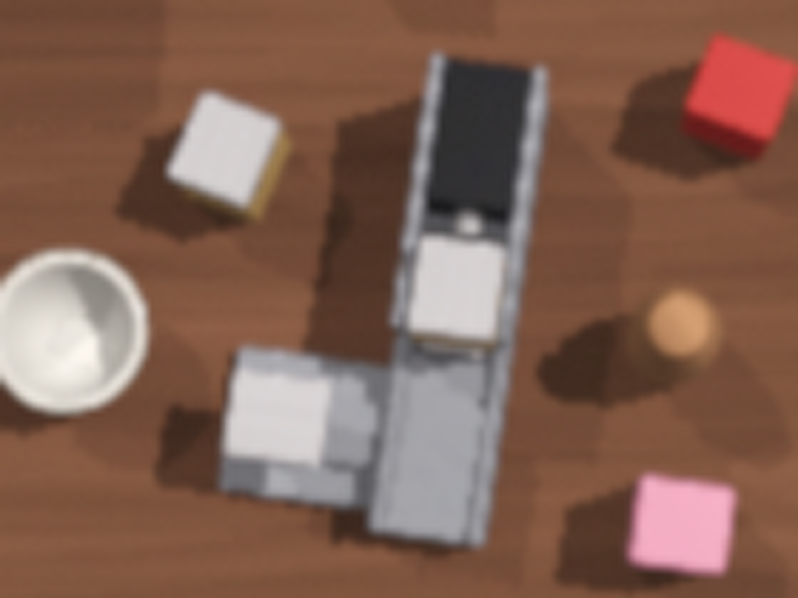

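View pics/sidec.png

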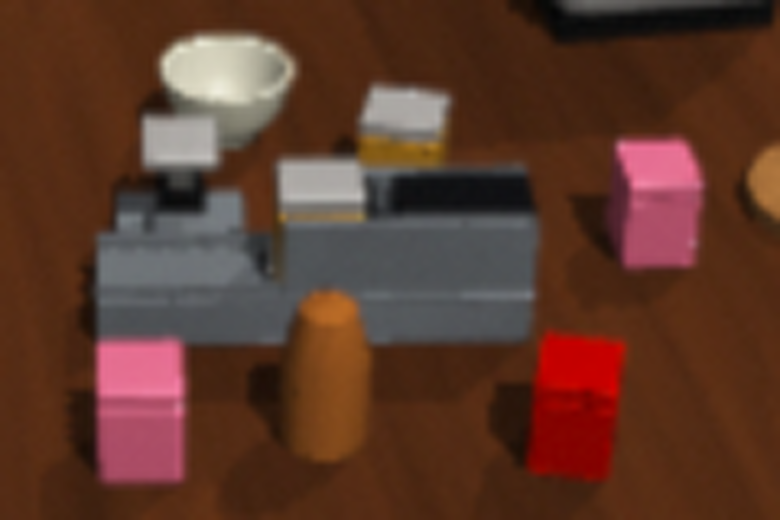

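```bash
python3 - <<'E'
from h import *
def T(x,y,z): return onz("top",(x+.5)/5.7-.5+180,(y+.5)/5.7-.5+160,z)[:2]
def S(x,y,z): return onz("side",(x+.5)/6.5-.5+230,(y+.5)/6.5-.5+180,z)[:2]
n=np.linalg.norm
L,Rr=T(368,530,36),T(485,545,36); bl,br=T(432,55,75),T(547,68,75)
tin=[T(*p,85) for p in((425,237),(505,240),(497,338),(410,330))]
pad=[T(*p,64) for p in((237,370),(333,378),(322,466),(226,458))]
print("widths",n(L-Rr),n(bl-br),"len",n((L+Rr)/2-(bl+br)/2))
f=(L+Rr)/2;b=(bl+br)/2; ex=(b-f)/n(b-f); ey=np.array([-ex[1],ex[0]])
print("yaw",np.degrees(np.arctan2(ex[1],ex[0])),"front",f,"back",b)
for q in(tin,pad): print([round(n(q[i]-q[i-1]),1) for i in range(4)])
O=(f+b)/2-17.5*ex; print("O",O)
loc=lambda p:np.round([(p-O)@ex,(p-O)@ey],1)
print("tin",loc(np.mean(tin,0)),"(20,0) pad",loc(np.mean(pad,0)),"(-50,75)", np.mean(pad,0))
print("side pad",loc(np.mean([S(*p,64) for p in((142,117),(215,117),(219,166),(145,166))],0)),
 "tin",loc(np.mean([S(*p,85) for p in((280,160),(362,160),(366,214),(277,214))],0)),
 "side backR",loc(S(537,215,75)),"(130,-27) frontR bottom",loc(S(97,341,0)))
s=status.sense(); r=R.from_euler('xyz',s["tcp_rot"],degrees=True).as_matrix(); print("tool y",r[:,1], "tcp",s["tool_pos"])
E
```

```text
widths 56.420263245499335 54.71001158862093 len 225.13130545113634
yaw -8.357587437938689 front [463.17370907  60.50153616] back [685.91416469  27.7785454 ]
[np.float64(43.9), np.float64(37.1), np.float64(45.8), np.float64(40.3)]
[np.float64(41.6), np.float64(45.3), np.float64(41.6), np.float64(45.2)]
O [557.22978341  46.68367787]
tin [20.9 -1.4] (20,0) pad [-49.5  74.6] (-50,75) [519.07801433 127.70298274]
side pad [-49.   67.9] tin [ 20.6 -12.5] side backR [129.6 -26.1] (130,-27) frontR bottom [-94.2 -24.7]
tool y [ 0.32480908  0.94577805 -0.0017157 ] tcp [194.66590855 567.00947136 230.32389549]
```

Emit:
arm_command([
  [[0.031,-0.0475,0,0,0,0.0185,0.43],[0.031,-0.0475,0,0,0,0.0185,0.43],[0.031,-0.0475,0,0,0,0.0185,0.43],[0.031,-0.0475,0,0,0,0.0185,0.43],[0.031,-0.0475,0,0,0,0.0185,0.43],[0.031,-0.0475,0,0,0,0.0185,0.43],[0.031,-0.0475,0,0,0,0.0185,0.43],[0.031,-0.0475,0,0,0,0.0185,0.43],[0.031,-0.0475,0,0,0,0.0185,0.43],[0.031,-0.0475,0,0,0,0.0185,0.43]],
])

```text
time: 1.35
tool_pos: [505.4, 90.7, 231.0]
tcp_rot: [180.0, -0.0, 171.7]
ft_force: [-0.4, 1.4, 0.8]
finger_gap: 61.1
grip_force: 0.0
```

Emit:
arm_command([
  [[0,0,-0.04,0,0,0,0.43],[0,0,-0.04,0,0,0,0.43],[0,0,-0.03,0,0,0,0.43],[0,0,0,0,0,0,0.43],[0,0,0,0,0,0,0.43]],
])

```text
time: 1.98
tool_pos: [505.5, 92.6, 122.5]
tcp_rot: [180.0, 0.1, 171.7]
ft_force: [1.1, 0.8, 0.6]
finger_gap: 60.9
grip_force: 0.0
```

Emit:
arm_command([
  [[0,0,-0.025,0,0,0,0.43],[0,0,-0.02,0,0,0,0.43],[0,0,0,0,0,0,0.43]],
])

```text
time: 2.35
tool_pos: [504.8, 92.6, 76.6]
tcp_rot: [-180.0, -0.0, 171.7]
ft_force: [-0.5, 0.2, 0.0]
finger_gap: 61.0
grip_force: 0.0
```

```bash
python3 - <<'E'
from h import *
a=viewer.snapshot("side")[160:260,220:340,::-1];b=viewer.snapshot("top")[160:260,200:320,::-1]
cv2.imwrite("pics/c1.png",cv2.resize(np.hstack([a,b]),None,fx=3.3,fy=3.3,interpolation=cv2.INTER_CUBIC))
E
```

```text
(no output)
```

View pics/c1.png

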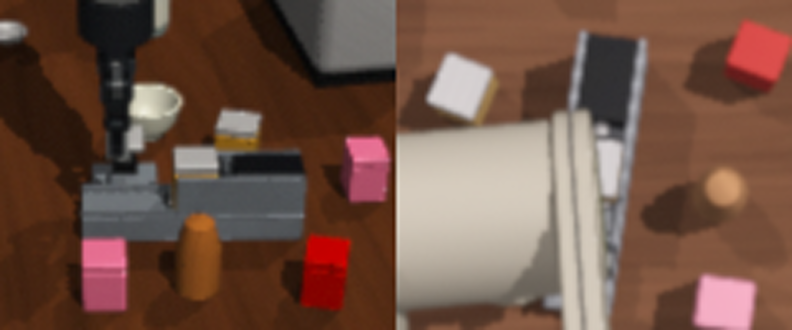

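The fingers hang over the landing and paddle (side crop, around x=120, y=150), short of the tin and clear of everything else. Next I press down in small steps and watch the force.

Emit:
arm_command([
  [[0,0,-0.006,0,0,0,0.43],[0,0,-0.006,0,0,0,0.43],[0,0,-0.004,0,0,0,0.43],[0,0,0,0,0,0,0.43]],
])

```text
time: 2.95
tool_pos: [504.4, 92.4, 59.7]
tcp_rot: [-180.0, -0.1, 171.6]
ft_force: [-1.0, -0.2, -0.5]
finger_gap: 60.8
grip_force: 0.0
```

Emit:
arm_command([
  [[0,0,-0.004,0,0,0,0.43],[0,0,0,0,0,0,0.43]],
])

```text
time: 3.2
tool_pos: [505.0, 92.5, 56.3]
tcp_rot: [180.0, 0.0, 171.6]
ft_force: [0.7, -0.2, 0.2]
finger_gap: 61.2
grip_force: 0.0
```

Emit:
arm_command([
  [[0,0,-0.004,0,0,0,0.43],[0,0,0,0,0,0,0.43]],
])

```text
time: 3.45
tool_pos: [505.0, 92.5, 52.2]
tcp_rot: [180.0, 0.0, 171.6]
ft_force: [-0.2, 0.4, 1.2]
finger_gap: 60.8
grip_force: 0.4
```

Emit:
arm_command([
  [[0,0,-0.004,0,0,0,0.43],[0,0,0,0,0,0,0.43]],
])

```text
time: 3.7
tool_pos: [505.1, 92.5, 48.4]
tcp_rot: [180.0, 0.0, 171.6]
ft_force: [-0.9, -0.5, 4.8]
finger_gap: 61.1
grip_force: 2.0
```

Emit:
arm_command([
  [[0,0,-0.004,0,0,0,0.43],[0,0,0,0,0,0,0.43]],
])

```text
time: 3.95
tool_pos: [505.1, 92.5, 44.4]
tcp_rot: [180.0, 0.0, 171.6]
ft_force: [0.2, 0.3, 5.9]
finger_gap: 60.9
grip_force: 2.6
```

Emit:
arm_command([
  [[0,0,-0.004,0,0,0,0.43],[0,0,0,0,0,0,0.43]],
])

```text
time: 4.2
tool_pos: [505.4, 92.7, 42.1]
tcp_rot: [180.0, 0.0, 171.7]
ft_force: [-7.6, -1.1, 19.8]
finger_gap: 61.6
grip_force: 9.9
```

Emit:
arm_command([
  [[0,0,-0.001,0,0,0,0.43],[0,0,0,0,0,0,0.43]],
])

```text
time: 4.45
tool_pos: [505.5, 92.8, 41.9]
tcp_rot: [180.0, 0.0, 171.7]
ft_force: [-12.5, -1.8, 27.1]
finger_gap: 60.7
grip_force: 13.8
```

Emit:
arm_command([
  [[0,0,0.001,0,0,0,0.43],[0,0,0.0005,0,0,0,0.43],[0,0,0,0,0,0,0.43],[0,0,0,0,0,0,0.43],[0,0,0,0,0,0,0.43],[0,0,0,0,0,0,0.43],[0,0,0,0,0,0,0.43],[0,0,0,0,0,0,0.43]],
])

```text
time: 5.45
tool_pos: [505.3, 92.7, 42.3]
tcp_rot: [180.0, 0.0, 171.6]
ft_force: [-6.7, -0.4, 17.3]
finger_gap: 61.2
grip_force: 9.5
```

```bash
python3 - <<'E'
from h import *
a=viewer.snapshot("side")[160:260,220:340,::-1];b=viewer.snapshot("top")[160:260,200:320,::-1]
cv2.imwrite("pics/c2.png",cv2.resize(np.hstack([a,b]),None,fx=3.3,fy=3.3,interpolation=cv2.INTER_CUBIC))
E
```

```text
(no output)
```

View pics/c2.png

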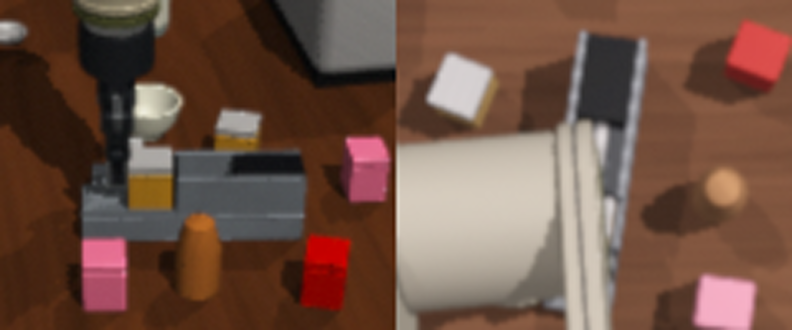

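The tin now stands upright on the landing (side crop x=128–172) with its front at the finger. I'll wait a little, then check that it has stopped.

Emit:
arm_command([
  [[0,0,0,0,0,0,0.43],[0,0,0,0,0,0,0.43],[0,0,0,0,0,0,0.43],[0,0,0,0,0,0,0.43],[0,0,0,0,0,0,0.43],[0,0,0,0,0,0,0.43],[0,0,0,0,0,0,0.43],[0,0,0,0,0,0,0.43]],
])

```text
time: 6.55
tool_pos: [505.2, 92.7, 42.3]
tcp_rot: [180.0, 0.0, 171.6]
ft_force: [-7.3, -0.7, 16.9]
finger_gap: 61.1
grip_force: 9.5
```

```bash
python3 - <<'E'
from h import *
a=viewer.snapshot("side")[160:260,220:340,::-1]
cv2.imwrite("pics/c3.png",cv2.resize(a,None,fx=6,fy=6,interpolation=cv2.INTER_CUBIC))
p=cv2.imread("pics/c2.png"); p=cv2.resize(p[:,:396],(120,100),interpolation=cv2.INTER_AREA)
for i in(a,p):
    h=cv2.cvtColor(np.ascontiguousarray(i),cv2.COLOR_BGR2HSV)[48:66,30:60]; m=(h[...,0]>10)&(h[...,0]<30)&(h[...,1]>130)&(h[...,2]>90)
    y,x=np.nonzero(m); print(x.mean()+30,x.min()+30,x.max()+30,y.mean()+48)
# predicted side-view front edge for tin face at feeder x=-47
O=np.array([557.2,46.7]);ex=np.array([.9893,-.1454]);ey=np.array([.1454,.9893])
for X in(-43,-47,-51): print(X,proj("side",[*(O+X*ex-20*ey),60])-[220,160], proj("side",[*(O+(X+44)*ex-20*ey),60])-[220,160])
E
```

```text
45.25190839694656 39 59 57.64885496183206
45.25190839694656 39 59 57.64885496183206
-43 [39.72356872 56.1276792 ] [53.02915899 55.95550719]
-47 [38.51163834 56.14335757] [51.82151083 55.9711371 ]
-51 [37.29932137 56.1590403 ] [50.61347114 55.98677145]
```

View pics/c3.png

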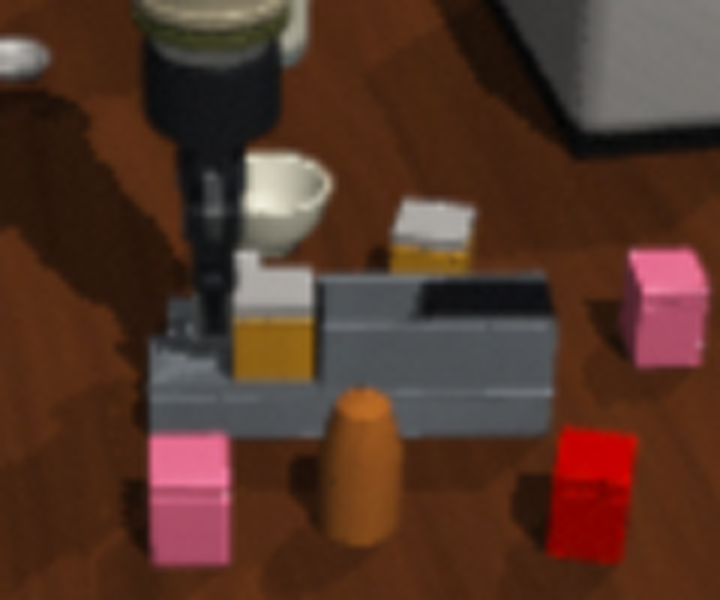

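The tin is upright and hasn't moved between the two pictures. Its front face is at about feeder x = -44 mm, against the finger, and the paddle is held at its stop with about 17 N.

```bash
python3 -c "
from bench import job; print(job.hand_in())"
```

```text
the job is handed in; nothing more can be done
None
```

I handed the job in at about 6.6 s, with one finger holding the paddle at its stop and the other blocking the tin, upright and at rest about 22 mm past the gate line; no verdict came back.

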